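Clamp a slide cassette in a mounting press

TASK

Push the yellow slide cassette fully home against the stop of the mounting press, then turn the press's blue knob clockwise until the pad just touches the cassette and give it a quarter turn more, no further or the glass cracks. Let go of the knob and leave the spare cassette, the bottle and the blue box beside the press where they are.

Things in the scene. Friction and masses are not known exactly. Their poses are not given: they have to be found in the camera images.
- press: White and grey press fixed to the bench, origin on the bench under the knob's axis, +x = way the cassette is pushed home. Base 210 x 100 x 12 mm (x -120 to 90); guide rails 39 mm apart inside, tops 20 mm up; stop face at x = +34 mm, top 24 mm up; column at x 48 to 82 mm; arm 40 mm wide over the channel, x -22 to 82 mm, underside 88 and top 112 mm up.
- cassette: Loose yellow slide cassette, 0.1 to 0.2 kg: tray 120 x 36 x 12 mm, a glass slide in its top, lying on the base between the rails, 30 to 55 mm out. Origin at the centre of its underside, +x end towards the stop. Fully home that end bears on the stop and the origin is at x = -26 mm in the press's frame. It slides with 1 N or so.
- cassette_tab (a point): Centre of the cassette's upright tab, 54 mm from the cassette's origin at its near (-x) end: 12 mm thick along x, 30 mm wide along y, its foot 24 mm and its top 58 mm above the bench. Push on its near face, or hold it by its sides.
- knob_head (a point): Middle of the blue knob's square head, on the vertical knob axis, 144 mm above the bench: 26 x 26 mm, 40 mm high (from 123 mm up, where a black disc of 42 mm diameter carries it). It turns with the knob, x and y square to its flats, so it can be gripped afresh every quarter turn. It stays at its height.
- knob (a joint): Knob angle, rad, growing clockwise from above (tightening); starts at 0 to 0.8. 1 rad lowers the spindle 2.55 mm. Turning takes a steady 0.27 N m; it stays where left. The pad's height differs each time, unmeasured: touch comes 0.7 to 3.2 rad after the start, as a 0.15 N m step in the torque needed (also seen at rest, less friction), then 0.04 N m per rad. Quarter turn: 1.57.
- spindle: Steel spindle, 12 mm diameter, on the knob's axis, driven straight down by the knob. It carries a brass sleeve and a black rubber pad of 24 mm diameter on a preloaded spring (60 N at first touch, 15 N more per rad of knob). Origin on the axis at the sleeve; it goes on down after the pad has touched.
- spare_cassette_tab (a point): Bystander: tab centre of a white spare cassette of the same size lying on the bench left of the press; leave alone.
- reagent: Bystander: small amber bottle, 44 mm diameter, 85 mm high, right of the press; origin at its underside; leave alone.
- slip_box: Bystander: open blue box 70 x 50 x 28 mm, right of the press; origin at its underside; leave alone.
Not all that is in view belongs to the job. There is more than one size of the cassette; the one meant has the size given above.

How it is judged (in metres and radians):
On the way, in this order (a step that is already met when the one before it is completed fails the run):
1. the cassette is fully home against the stop, with the pad still clear of it (x of cassette in the frame of press above -0.0285 m and contact force between spindle and cassette below 1 N), for 0.2 s.
2. the pad touches the cassette, which is still home (x of cassette in the frame of press above -0.0285 m and contact force between spindle and cassette above 20 N), for 0.1 s.
At the end, for the whole second after the job is handed in: The cassette is home (within 2.5 mm of the stop) and at rest, the knob is let go and still, and the pad presses on the cassette with 76 to 94 N, that is about 60 to 128 degrees of the knob past first touch (a quarter turn gives 84 N) (x of cassette in the frame of press above -0.0285 m and contact force between spindle and cassette between 76 and 94 N and velocity of joint knob between -0.05 and 0.05 rad/s and linear speed of cassette below 0.01 m/s).
It fails at once if the knob is overtightened: the pad presses on the cassette with more than 98 N and the glass cracks (contact force between spindle and cassette above 98 N).
It fails at once if the spare cassette, the bottle or the blue box is shifted by more than 20 mm (distance of any of spare_cassette_tab, reagent, slip_box from where it was at the start of the episode above 0.02 m).
It also fails if it takes over 72 s, if anything falls off the work surface, if the arm or the gripper's body presses on something with over 40 N, if the wrist force passes 120 N, or if a joint passes its speed limit or range.

ROBOT

A 7-joint arm with a two-finger parallel gripper is mounted at the origin on the work surface. World frame = base frame: x ahead of the robot, y to its left, z up, the work surface at z = 0. Lengths are in m, angles in degrees, forces in N, time in s.
With the tool pointing down it reaches from about 0.425 to 0.875 m from the base axis. Payload 8.4 kg.
Tool frame: the origin (TCP) lies midway between the tips of the shut fingers; the grasp point (between the pads) lies env.tcp_to_grasp behind it (env.tcp_to_grasp is the distance from the TCP to the grasp point, in m); z points along the fingers, x is the direction in which the jaws open and shut, and the axes are right-handed (so a half turn about z gives the same grasp; the last joint's range is limited). The gripper opens to 85 mm and grips with 20 to 120 N. Pads are 22 mm wide; open, the fingers measure 114 mm over their backs; the gripper's body (76 mm by 85 mm) begins 54 mm behind the grasp point. The pads swing forward as they close: fully open they stand 13 mm farther back than shut.
Start: joints at [67.196, 19.091, 2.286, 83.961, -0.768, 76.965, -3.352], TCP at [0.191, -0.621, 0.231] pointing down, gripper open.
Joint ranges: [-147.57, 147.57], [-21.85, 119.76], [-74.77, 79.35], [14.55, 137.4], [-85.83, 265.84], [4.83, 119.75], [-152.11, 152.11]. Speed limits (degrees/s): [127.2, 127.2, 159.86, 159.86, 180, 180, 180].

INTERFACE

Orientations are given as a 3x3 rotation matrix whose columns are the frame's x, y, z axes.
In Python, from station import env, vision, sign_off, spotter gives the robot as it stands.
- The arm moves only by the tool send_rows, never from a script. Its argument "moves" is text: rows parted by semicolons, each of 7 numbers parted by spaces: the shift along the world's x, y, z in m, then the turn, a rotation vector about the world's x, y, z in rad, then the opening, from -1 (shut) to 1 (fully open). In form: tx ty tz rx ry rz gripper; .... A call has 1 to 10 rows; each row is the pose to reach, as a shift and turn from the pose commanded when the call began; what a row does not reach only later rows make up. A row lasts 1/12 s, in which the tool goes at most 41.7 mm and 7.16 degrees, less where a joint would pass 70% of its speed; a pose out of reach is approached as far as the arm can. A call with a gripper value outside its range is refused whole. The fingers move at their own pace and stop on an object; "squeeze" is the grip in N (left out, the last holds). Time passes only in rows, so rows that repeat a pose let the fingers close. It gives the time, the measured TCP pose, the force and the opening at its end, in the units of the state.
- env.state(): the state, without advancing time (a new reading comes with each control period).
- vision.camera(name): name is "side" or "top"; returns the picture (400x640x3 uint8, red, green, blue); there is no depth.
- vision.camera_info(name): a dict with "fx", "fy", "cx", "cy" (pixels), "camera_from_world" (4x4, takes a point from world to camera coordinates). Camera axes: x right, y up, looking along -z (the intrinsics and any distortion apply to the point x, -y, -z); pixel columns grow to the right and rows downward; lengths in m; the calibration is good to about 2 mm. A picture is of the moment at which its call begins. camera_info takes no time and is no camera call.
- sign_off(): hands the job in, once; it reports no verdict.
Trained networks look in the newest picture that a camera, given by its name, has taken for a name from the list of things; names that differ only in an ending like _2 or _b are one class to them, and where a whole thing is asked for, a point or a joint stands for the part that bears it (a point fixed in the world has none). Each returns a list of dicts, best first, with "confidence" (0 to 1); they miss things now and then, are a little off and sometimes report something else, mostly with a low value. They report only what shows in the picture. A call takes as long as a camera call. They do not tell look-alikes from the thing itself.
- spotter.recognise(thing, camera): "point" ([column, row] in pixels, amid what is visible of it).
The state is a dict: "time_s": time; "q": joint angles; "qd": joint speeds; "joint_torque": joint torques, N m; "position": TCP position; "tool_rot": TCP orientation; "ft_force": force on the tool from outside, world axes, zero at the start; "wrist_torque": the same for the moment, N m; "width": opening from 0.0 (shut) to 1.0 (fully open).
Only numpy, scipy, OpenCV 4.12 (cv2) and the standard library are available. Lean on these libraries where they do the work, as an engineer would, in place of code of your own. Each camera call takes 0.05 s, during which the arm holds its last target. There are 200 camera calls.

## Working session

There is one attempt and no reset: what is moved stays moved. The work goes in short steps, Python scripts to look and compute and a tool call to move; the robot and the scene stay as the last step left them, time stands still between calls to the robot, and variables do not carry over. Pictures are saved under pics/ and viewed, about 8 in all and at most 12, crops included, and the job is handed in when it is done.

Besides the shell and the picture viewer there is one more tool, called after "Emit:" as name(argument=value, ...), one argument or row to a line, values as JSON. send_rows: Moves the arm, as the interface text tells. Its arguments: {"type":"object","properties":{"moves":{"type":"string"},"squeeze":{"type":"number"}},"required":["moves"]}

```bash
mkdir -p pics; ls; python3 - <<'E'
from station import env, vision, spotter
import cv2,numpy as np
print(env.tcp_to_grasp); s=env.state(); print(s)
for c in ("top","side"):
    im=vision.camera(c); cv2.imwrite(f"pics/{c}0.png",im[:,:,::-1])
    i=vision.camera_info(c); print(c,i)
    for t in ["press","cassette","cassette_tab","knob_head","spindle","spare_cassette_tab","reagent","slip_box"]:
        print(c,t,[(np.round(d["point"],1).tolist(),round(d["confidence"],2)) for d in spotter.recognise(t,c)][:3])
E
```

```text
pics
0.0187
{'time_s': 0.0, 'q': array([67.19748697, 19.13254789,  2.28512656, 84.0111644 , -0.76777895,
       76.96657605, -3.35447795]), 'qd': array([ 0.03818438,  0.03066117,  0.0310691 , -0.07124172,  0.07048454,
       -0.02324684,  0.00934962]), 'joint_torque': array([-8.68539300e-04, -6.58552122e+01,  1.36473890e+00, -4.05559337e+01,
        1.68233039e-02,  1.26234483e-02,  2.03871480e-05]), 'position': array([ 0.19115992, -0.62076966,  0.2304116 ]), 'tool_rot': array([[ 2.94283525e-01, -9.55717976e-01, -5.97601535e-04],
       [-9.55716730e-01, -2.94284109e-01,  1.54743504e-03],
       [-1.65477612e-03,  1.15753147e-04, -9.99998624e-01]]), 'ft_force': array([-0.44723722, -0.16347183,  0.42764613]), 'wrist_torque': array([ 0.00956531,  0.01344233, -0.01535991]), 'width': 1.0019249266315309}
top {'fx': 415.07812382801876, 'fy': 415.07812382801876, 'cx': 320.503582870725, 'cy': 205.623860093977, 'camera_from_world': array([[ 0.00475657, -0.99995393, -0.00833757,  0.05342857],
       [ 0.98219552,  0.00310593,  0.18783584, -0.59471877],
       [-0.18780129, -0.00908258,  0.9821
[... 609 characters left out ...]
.67061476940233, 'camera_from_world': array([[ 0.85697814, -0.51534497,  0.00283508, -0.47433826],
       [ 0.31384261,  0.52624325,  0.79029795, -0.29456394],
       [-0.40876801, -0.6763783 ,  0.61271617, -0.64117228],
       [ 0.        ,  0.        ,  0.        ,  1.        ]])}
side press [([345.2, 244.9], 0.76)]
side cassette [([241.7, 244.7], 0.9), ([298.9, 252.7], 0.72), ([299.2, 351.1], 0.64)]
side cassette_tab [([299.3, 353.1], 0.96), ([299.6, 257.9], 0.74), ([237.7, 243.9], 0.69)]
side knob_head [([341.1, 208.8], 0.94), ([405.8, 285.9], 0.5)]
side spindle []
side spare_cassette_tab [([311.3, 209.2], 0.71)]
side reagent [([372.4, 296.1], 0.7)]
side slip_box [([406.2, 287.8], 0.96)]
```

View pics/top0.png

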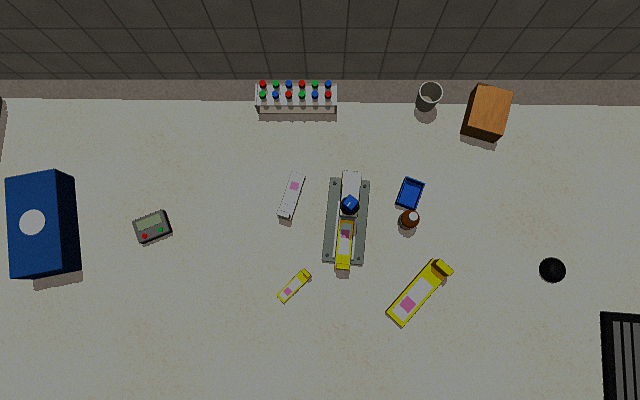

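View pics/side0.png

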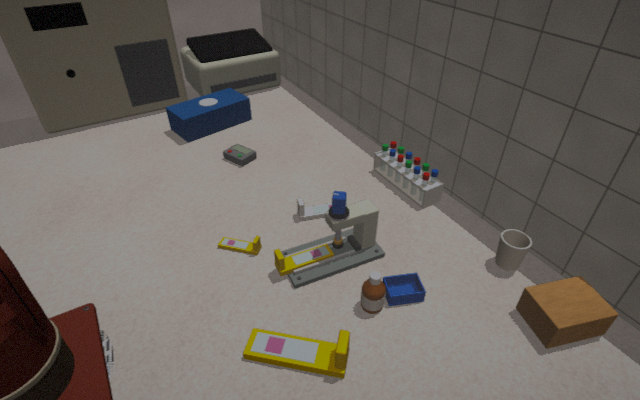

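```bash
cat > h.py <<'E'
import numpy as np, cv2
from station import env, vision, spotter
def proj(c,P):
    i=vision.camera_info(c); M=i["camera_from_world"]; p=np.atleast_2d(P)@M[:3,:3].T+M[:3,3]
    return np.c_[i["cx"]+i["fx"]*p[:,0]/-p[:,2], i["cy"]-i["fy"]*p[:,1]/-p[:,2]]
def ray(c,uv):
    i=vision.camera_info(c); M=i["camera_from_world"]; R=M[:3,:3]
    d=R.T@np.array([(uv[0]-i["cx"])/i["fx"],-(uv[1]-i["cy"])/i["fy"],-1.]); return -R.T@M[:3,3],d
def onz(c,uv,z):
    o,d=ray(c,uv); return o+d*(z-o[2])/d[2]
E
python3 - <<'E'
from h import *
a=cv2.imread("pics/top0.png"); b=cv2.imread("pics/side0.png")
A=cv2.resize(a[165:275,310:390],None,fx=5,fy=5,interpolation=cv2.INTER_CUBIC)
B=cv2.resize(b[185:290,270:390],None,fx=3.33333,fy=3.33333,interpolation=cv2.INTER_CUBIC)
o=np.zeros((550,800,3),np.uint8); o[:,:400]=A; o[:B.shape[0],400:]=B
cv2.imwrite("pics/crop1.png",o)
print("knob top z.163",onz("top",(348,203),.163)," side",onz("side",(340,194),.163))
for p in [(331,178),(370,180),(365,265),(322,262)]: print(onz("top",p,.012))
E
```

```text
knob top z.163 [ 0.57995246 -0.00297567  0.163     ]  side [ 0.58506931 -0.00960744  0.163     ]
[0.67349267 0.03026537 0.012     ]
[ 0.66859137 -0.06714754  0.012     ]
[ 0.45808032 -0.05143423  0.012     ]
[0.46479002 0.05193742 0.012     ]
```

View pics/crop1.png

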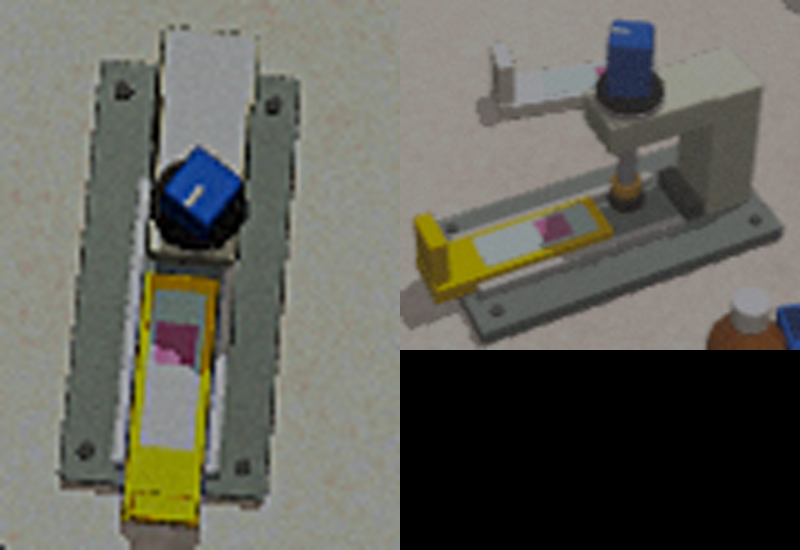

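```bash
python3 - <<'E'
from h import *
from scipy.optimize import least_squares
T=lambda x,y:(310+(x-2)/5,165+(y-2)/5); S=lambda x,y:(270+(x-401.2)/3.3333,185+(y-1.2)/3.3333)
obs=[("top",(.09,.05,.012),T(102,62)),("top",(.09,-.05,.012),T(299,77)),("top",(-.12,-.05,.012),T(265,500)),("top",(-.12,.05,.012),T(62,483)),
("side",(-.12,-.05,0),S(486,342)),("side",(.09,-.05,0),S(782,240)),("side",(.082,-.02,.112),S(762,83))]
def w(p,P):
    c,s=np.cos(p[2]),np.sin(p[2]); return np.array([p[0]+c*P[0]-s*P[1],p[1]+s*P[0]+c*P[1],P[2]])
f=lambda p:np.concatenate([proj(c,w(p,P))[0]-u for c,P,u in obs])
r=least_squares(f,[.58,-.005,0],loss="soft_l1"); p=r.x
print(p,np.degrees(p[2])); print(np.round(f(p).reshape(-1,2),1))
# knob top face
for q in [(203,148),(242,190),(166,192)]: print("face",onz("top",T(*q),.163))
im=cv2.imread("pics/top0.png"); hsv=cv2.cvtColor(im,cv2.COLOR_BGR2HSV)
m=cv2.inRange(hsv,(100,120,110),(130,255,255)); m[:,:335]=0;m[:,365:]=0;m[:190]=0;m[225:]=0
pts=cv2.findNonZero(m)[:,0]; print(len(pts)); wp=np.array([onz("top",q,.164)[:2]*1000 for q in pts],np.float32); print(cv2.minAreaRect(wp))
# yellow tab, top z .058
m=cv2.inRange(hsv,(22,120,90),(35,255,255)); m[:,:325]=0;m[:,370:]=0
ys=np.where(m)[0]; print("yellow rows",ys.min(),ys.max())
from h import np
q=onz("top",T(161,520),.024); q2=onz("top",T(161,492),.058)
R=lambda q:(np.array([[np.cos(p[2]),np.sin(p[2])],[-np.sin(p[2]),np.cos(p[2])]])@(q[:2]-p[:2]))
print("tab in press",R(q),R(q2), "side tabtop", R(onz("side",S(427,215),.058)))
print("cass front top-edge", R(onz("top",T(183,277),.024)),R(onz("top",T(148,275),.024)),R(onz("top",T(218,278),.024)))
E
```

```text
[ 0.58301762 -0.00814969 -0.09305706] -5.331776549963861
[[-0.2 -0.5]
 [ 0.3  0.2]
 [ 0.5  0.1]
 [-0.3 -0.6]
 [-1.1  1.9]
 [ 0.1 -0.5]
 [ 0.1 -0.6]]
face [ 0.59890103 -0.00776214  0.163     ]
face [ 0.58087493 -0.02399291  0.163     ]
face [0.57991851 0.00795125 0.163     ]
117
((582.770263671875, -7.578512191772461), (23.335630416870117, 23.9892635345459), 51.561702728271484)
yellow rows 219 269
tab in press [-0.13483559  0.00047155] [-0.12359911  0.00289977] side tabtop [-0.12733469  0.01248574]
cass front top-edge [-0.01766261  0.00012601] [-0.01832023  0.0171002 ] [-0.01651683 -0.01679649]
```

Emit:
send_rows(
  moves="0.229 0.321 0 0 0 1.25 1;0.229 0.321 0 0 0 1.25 1;0.229 0.321 0 0 0 1.25 1;0.229 0.321 0 0 0 1.25 1;0.229 0.321 0 0 0 1.25 1;0.229 0.321 0 0 0 1.25 1;0.229 0.321 0 0 0 1.25 1;0.229 0.321 0 0 0 1.25 1;0.229 0.321 0 0 0 1.25 1;0.229 0.321 0 0 0 1.25 1",
  squeeze=20,
)

```text
time_s: 1.73
position: [0.4235, -0.2949, 0.2318]
tool_rot: [[1.0, -0.01, 0.002], [-0.01, -1.0, 0.001], [0.002, -0.001, -1.0]]
ft_force: [-0.4, -0.1, 0.8]
width: 1.003
```

Emit:
send_rows(
  moves="0.03 0.299 -0.05 0 0 1.25 1;0.03 0.299 -0.05 0 0 1.25 1;0.03 0.299 -0.05 0 0 1.25 1;0.03 0.299 -0.05 0 0 1.25 1;0.03 0.299 -0.05 0 0 1.25 1;0.03 0.299 -0.05 0 0 1.25 1;0.03 0.299 -0.05 0 0 1.25 1;0.03 0.299 -0.05 0 0 1.25 1;0.03 0.299 -0.05 0 0 1.25 1;0.03 0.299 -0.05 0 0 1.25 1",
)

```text
time_s: 2.57
position: [0.4503, 0.0003, 0.1813]
tool_rot: [[0.327, 0.945, 0.0], [0.945, -0.327, -0.0], [-0.0, 0.0, -1.0]]
ft_force: [0.0, -0.9, 0.8]
width: 0.998
```

Emit:
send_rows(
  moves="0 0 -0.04 0 0 0.24 1;0 0 -0.08 0 0 0.24 1;0 0 -0.08 0 0 0.24 1;0 0 -0.08 0 0 0.24 1;0 0 -0.08 0 0 0.24 1",
)

```text
time_s: 2.98
position: [0.4512, -0.001, 0.1031]
tool_rot: [[0.106, 0.994, 0.001], [0.994, -0.106, 0.0], [0.0, 0.001, -1.0]]
ft_force: [0.0, 0.2, 0.9]
width: 1.002
```

```bash
python3 - <<'E'
from h import *
s=env.state(); print(s["q"],s["position"],s["time_s"],s["tool_rot"])
a=vision.camera("top")[:,:,::-1]; b=vision.camera("side")[:,:,::-1]
A=cv2.resize(a[165:285,290:390],None,fx=4,fy=4,interpolation=cv2.INTER_CUBIC)
B=cv2.resize(b[175:295,250:350],None,fx=4,fy=4,interpolation=cv2.INTER_CUBIC)
cv2.imwrite("pics/tab1.png",np.hstack([A,B]))
E
```

```text
[ 31.23318639   5.07543226 -37.77653246 117.81101254   3.65891321
  58.15263252  75.53221277] [ 0.45122377 -0.00100919  0.10307387] 2.9833 [[ 1.06347050e-01  9.94328263e-01  1.26928058e-03]
 [ 9.94329038e-01 -1.06347295e-01  1.26993451e-04]
 [ 2.61257734e-04  1.24857716e-03 -9.99999186e-01]]
```

View pics/tab1.png

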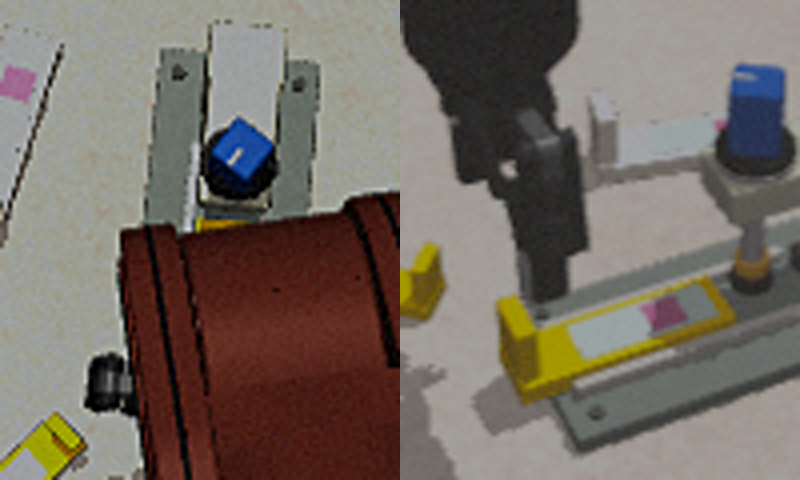

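Emit:
send_rows(
  moves="0.0015 0.005 -0.03 0 0 0.014 1;0.0015 0.005 -0.06 0 0 0.014 1;0.0015 0.005 -0.072 0 0 0.014 1;0.0015 0.005 -0.072 0 0 0.014 1;0.0015 0.005 -0.072 0 0 0.014 -0.2;0.0015 0.005 -0.072 0 0 0.014 -0.4;0.0015 0.005 -0.072 0 0 0.014 -0.4;0.0015 0.005 -0.072 0 0 0.014 -0.4;0.0015 0.005 -0.072 0 0 0.014 -0.4;0.0015 0.005 -0.072 0 0 0.014 -0.4",
  squeeze=20,
)

```text
time_s: 3.92
position: [0.4526, 0.0037, 0.0304]
tool_rot: [[0.089, 0.996, 0.002], [0.996, -0.089, -0.001], [-0.0, 0.002, -1.0]]
ft_force: [-2.3, 0.7, 8.3]
width: 0.345
```

Emit:
send_rows(
  moves="0.01 -0.001 0.001 0 0 0 -0.4;0.02 -0.002 0.001 0 0 0 -0.4;0.03 -0.003 0.001 0 0 0 -0.4;0.04 -0.004 0.001 0 0 0 -0.4;0.045 -0.0045 0.001 0 0 0 -0.4;0.045 -0.0045 0.001 0 0 0 -0.4",
)

```text
time_s: 4.42
position: [0.4984, -0.0005, 0.0305]
tool_rot: [[0.089, 0.996, 0.001], [0.996, -0.089, 0.001], [0.001, 0.001, -1.0]]
ft_force: [0.8, 0.7, 2.1]
width: 0.345
```

Emit:
send_rows(
  moves="0.002 -0.0002 0 0 0 0 -0.4;0.004 -0.0004 0 0 0 0 -0.4;0.006 -0.0006 0 0 0 0 -0.4;0.006 -0.0006 0 0 0 0 -0.4;0.006 -0.0006 0 0 0 0 -0.4",
)

```text
time_s: 4.83
position: [0.5025, -0.001, 0.0305]
tool_rot: [[0.089, 0.996, -0.001], [0.996, -0.089, -0.0], [-0.0, -0.001, -1.0]]
ft_force: [-7.2, 2.5, 9.5]
width: 0.347
```

Emit:
send_rows(
  moves="0.002 -0.0002 0.001 0 0 0 -0.4;0.003 -0.0003 0.001 0 0 0 -0.4;0.003 -0.0003 0.001 0 0 0 -0.4;0.003 -0.0003 0.001 0 0 0 -0.4",
)

```text
time_s: 5.17
position: [0.5028, -0.001, 0.0305]
tool_rot: [[0.088, 0.996, -0.006], [0.996, -0.088, -0.0], [-0.001, -0.006, -1.0]]
ft_force: [-14.8, 3.0, 8.9]
width: 0.347
```

Emit:
send_rows(
  moves="0 0 0 0 0 0 0.2;0 0 0 0 0 0 1;0 0 0 0 0 0 1;0 0 0 0 0 0 1;0 0 0.04 0 0 0 1;0 0 0.08 0 0 0 1;0 0 0.12 0 0 0 1;0 0 0.16 0 0 0 1;0 0 0.19 0 0 0 1;0 0 0.19 0 0 0 1",
)

```text
time_s: 6.0
position: [0.5091, -0.0014, 0.2281]
tool_rot: [[0.089, 0.996, 0.01], [0.996, -0.089, -0.001], [-0.001, 0.01, -1.0]]
ft_force: [0.2, -0.5, -0.6]
width: 1.002
```

```bash
python3 - <<'E'
from h import *
s=env.state(); print(s["q"],s["position"],s["width"],s["time_s"])
a=vision.camera("top")[:,:,::-1]; b=vision.camera("side")[:,:,::-1]
A=cv2.resize(a[175:275,310:390],None,fx=5,fy=5,interpolation=cv2.INTER_CUBIC)
B=cv2.resize(b[185:285,290:370],None,fx=5,fy=5,interpolation=cv2.INTER_CUBIC)
cv2.imwrite("pics/home.png",np.hstack([A,B]))
E
```

```text
[ 31.38919536   4.89693765 -37.9539202  102.32034736   3.29630931
  73.2747277   77.52176745] [ 0.50914027 -0.00135715  0.22812792] 1.0023604329394922 6.0
```

View pics/home.png

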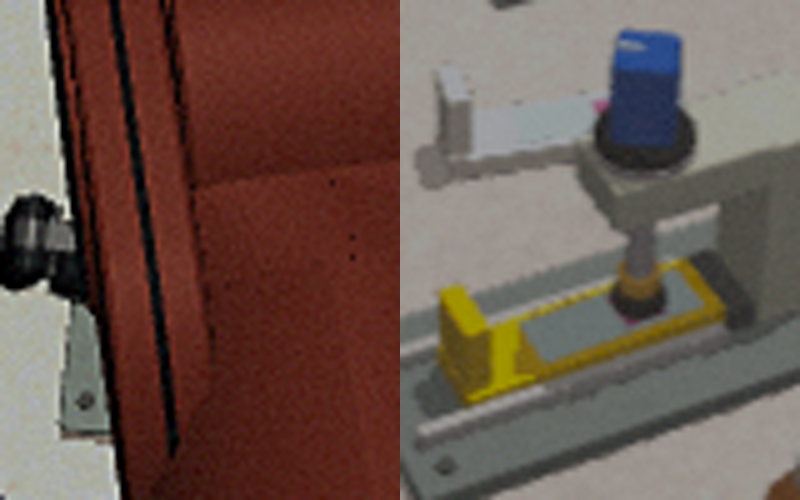

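```bash
python3 - <<'E'
from h import *
from scipy.optimize import minimize
M={}
for c,(u0,u1,v0,v1) in {"top":(335,365,190,222),"side":(325,355,185,222)}.items():
    im=cv2.imread(f"pics/{c}0.png")[v0:v1,u0:u1]; im=cv2.resize(im,None,fx=8,fy=8,interpolation=cv2.INTER_CUBIC)
    m=cv2.inRange(cv2.cvtColor(im,cv2.COLOR_BGR2HSV),(100,110,50),(130,255,255)); M[c]=(m>0,u0,v0)
def cost(p,each=False):
    t=[]
    B=np.array([[p[0]+np.cos(p[2])*x-np.sin(p[2])*y,p[1]+np.sin(p[2])*x+np.cos(p[2])*y,z] for x in(-.013,.013) for y in(-.013,.013) for z in(.123,.163)])
    for c,(m,u0,v0) in M.items():
        q=(proj(c,B)-[u0,v0]+.5)*8-.5; h=cv2.convexHull(q.astype(np.float32))
        k=np.zeros(m.shape,np.uint8); cv2.fillConvexPoly(k,np.round(h*16).astype(int),1,shift=4)
        t.append(1-(m&(k>0)).sum()/(m|(k>0)).sum())
    return t if each else sum(t)
R=[]
for y in np.radians(range(-85,5,10)):
    r=minimize(cost,[.583,-.008,y],method="Nelder-Mead",options=dict(initial_simplex=np.array([[.583,-.008,y],[.588,-.008,y],[.583,-.003,y],[.583,-.008,y+.15]])))
    R.append((r.fun,r.x))
for f,x in sorted(R,key=lambda a:a[0])[:5]: print(round(f,3),x,np.degrees(x[2]),cost(x,True))
E
```

```text
0.605 [ 0.58475072 -0.00738123 -0.5941395 ] -34.041685992656966 [np.float64(0.3556084087770447), np.float64(0.24943651389932386)]
0.605 [ 0.58396093 -0.00714917 -0.57656608] -33.03480272252231 [np.float64(0.3561790861698866), np.float64(0.2492249882573978)]
0.606 [ 0.58359059 -0.00730959 -0.57683671] -33.050309166207505 [np.float64(0.3559542979832835), np.float64(0.24978879188960856)]
0.606 [ 0.58417648 -0.00771963 -0.59220265] -33.930712285707116 [np.float64(0.3560530552786936), np.float64(0.2498592078092735)]
0.606 [ 0.58428191 -0.00718309 -0.58491229] -33.513005631916634 [np.float64(0.35721393034825866), np.float64(0.24873096446700504)]
```

Emit:
send_rows(
  moves="0.037 -0.003 0 0 0 0.12 1;0.0745 -0.0065 0 0 0 0.25 1;0.0745 -0.0065 0 0 0 0.37 1;0.0745 -0.0065 0 0 0 0.5 1;0.0745 -0.0065 0 0 0 0.62 1;0.0745 -0.0065 0 0 0 0.74 1;0.0745 -0.0065 0 0 0 0.87 1;0.0745 -0.0065 0 0 0 0.925 1;0.0745 -0.0065 0 0 0 0.925 1;0.0745 -0.0065 0 0 0 0.925 1",
)

```text
time_s: 6.93
position: [0.5798, -0.0082, 0.22]
tool_rot: [[-0.74, 0.672, -0.002], [0.672, 0.74, 0.0], [0.002, -0.001, -1.0]]
ft_force: [0.5, -1.0, -0.4]
width: 1.0
```

```bash
python3 - <<'E'
from h import *
s=env.state(); print(s["q"],s["position"],s["width"],s["time_s"],s["wrist_torque"],s["tool_rot"])
b=vision.camera("side")[:,:,::-1]
B=cv2.resize(b[130:280,270:420],None,fx=4,fy=4,interpolation=cv2.INTER_CUBIC)
cv2.imwrite("pics/knob1.png",B)
E
```

```text
[ 33.2786953   16.38931381 -44.10485355  93.00553093  11.66274666
  75.46559213 125.14315454] [ 0.57982519 -0.00823958  0.22000788] 0.999860049118429 6.9333 [ 0.02870957 -0.00743984  0.04024219] [[-7.40430614e-01  6.72130223e-01 -1.86258545e-03]
 [ 6.72130777e-01  7.40432343e-01  4.03798089e-04]
 [ 1.65052341e-03 -9.52916543e-04 -9.99998184e-01]]
```

View pics/knob1.png

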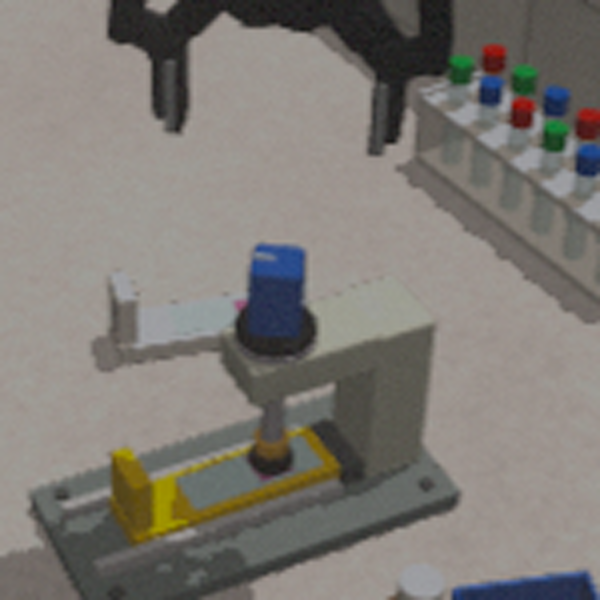

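Emit:
send_rows(
  moves="0.0037 0 -0.03 0 0 0 1;0.0037 0 -0.06 0 0 0 1;0.0037 0 -0.089 0 0 0 1;0.0037 0 -0.089 0 0 0 1;0.0037 0 -0.089 0 0 0 0;0.0037 0 -0.089 0 0 0 -0.5;0.0037 0 -0.089 0 0 0 -0.6;0.0037 0 -0.089 0 0 0 -0.6;0.0037 0 -0.089 0 0 0 -0.6;0.0037 0 -0.089 0 0 0 -0.6",
  squeeze=60,
)

```text
time_s: 7.82
position: [0.5841, -0.0069, 0.1341]
tool_rot: [[-0.742, 0.67, 0.001], [0.67, 0.742, 0.001], [-0.0, 0.001, -1.0]]
ft_force: [-5.9, 1.8, 12.4]
width: 0.297
```

```bash
cat > st.py <<'E'
from station import env
import numpy as np
s=env.state(); R=s["tool_rot"]
print(s["time_s"],"yaw",round(np.degrees(np.arctan2(R[1,0],R[0,0])),2),"F",np.round(s["ft_force"],1),"T",np.round(s["wrist_torque"],3),"jt7",round(s["joint_torque"][6],3),"q7",round(s["q"][6],1),"w",round(s["width"]*85,1),"p",np.round(s["position"],4))
E
python3 st.py
```

```text
7.8167 yaw 137.93 F [-5.9  1.8 12.4] T [ 0.761  1.388 -0.193] jt7 0.261 q7 122.4 w 25.3 p [ 0.5841 -0.0069  0.1341]
```

Emit:
send_rows(
  moves="0 0 0.001 0 0 -0.05 -0.6;0 0 0.001 0 0 -0.1 -0.6;0 0 0.001 0 0 -0.15 -0.6;0 0 0.001 0 0 -0.2 -0.6;0 0 0.001 0 0 -0.25 -0.6",
)

```text
time_s: 8.23
position: [0.5842, -0.007, 0.1342]
tool_rot: [[-0.552, 0.834, 0.001], [0.834, 0.552, 0.001], [0.0, 0.001, -1.0]]
ft_force: [-0.8, 2.0, 1.6]
width: 0.294
```

```bash
python3 st.py
```

```text
8.2333 yaw 123.5 F [-0.8  2.   1.6] T [0.681 0.22  0.294] jt7 0.915 q7 108.8 w 25.0 p [ 0.5842 -0.007   0.1342]
```

Emit:
send_rows(
  moves="0 0 0.001 0 0 -0.05 -0.6;0 0 0.001 0 0 -0.1 -0.6;0 0 0.001 0 0 -0.15 -0.6;0 0 0.001 0 0 -0.2 -0.6;0 0 0.001 0 0 -0.25 -0.6",
)

```text
time_s: 8.65
position: [0.5842, -0.0072, 0.1343]
tool_rot: [[-0.328, 0.945, 0.001], [0.945, 0.328, 0.001], [0.001, 0.001, -1.0]]
ft_force: [2.9, 3.0, -8.2]
width: 0.297
```

```bash
python3 st.py
```

```text
8.65 yaw 109.17 F [ 2.9  3.  -8.2] T [ 0.604 -0.699  0.263] jt7 0.918 q7 95.3 w 25.3 p [ 0.5842 -0.0072  0.1343]
```

Emit:
send_rows(
  moves="0 0 -0.0005 0 0 -0.05 -0.6;0 0 -0.0005 0 0 -0.1 -0.6;0 0 -0.0005 0 0 -0.15 -0.6;0 0 -0.0005 0 0 -0.2 -0.6;0 0 -0.0005 0 0 -0.25 -0.6",
)

```text
time_s: 9.07
position: [0.5843, -0.0074, 0.1342]
tool_rot: [[-0.084, 0.996, 0.001], [0.996, 0.084, 0.001], [0.001, 0.001, -1.0]]
ft_force: [1.9, 1.2, -3.4]
width: 0.297
```

```bash
python3 st.py
```

```text
9.0667 yaw 94.84 F [ 1.9  1.2 -3.4] T [ 0.504 -0.369  0.263] jt7 0.922 q7 81.8 w 25.2 p [ 0.5843 -0.0074  0.1342]
```

Emit:
send_rows(
  moves="0 0 0 0 0 -0.05 -0.6;0 0 0 0 0 -0.1 -0.6;0 0 0 0 0 -0.15 -0.6;0 0 0 0 0 -0.2 -0.6;0 0 0 0 0 -0.25 -0.6",
)

```text
time_s: 9.48
position: [0.5843, -0.0076, 0.1342]
tool_rot: [[0.165, 0.986, 0.001], [0.986, -0.165, 0.0], [0.0, 0.001, -1.0]]
ft_force: [1.1, 1.4, -4.0]
width: 0.292
```

```bash
python3 st.py
```

```text
9.4833 yaw 80.51 F [ 1.1  1.4 -4. ] T [ 0.288 -0.391  0.256] jt7 0.925 q7 68.1 w 24.9 p [ 0.5843 -0.0076  0.1342]
```

Steady near 0.26 N m: no touch yet.

Emit:
send_rows(
  moves="0 0 0 0 0 -0.05 -0.6;0 0 0 0 0 -0.1 -0.6;0 0 0 0 0 -0.15 -0.6;0 0 0 0 0 -0.2 -0.6;0 0 0 0 0 -0.25 -0.6",
)

```text
time_s: 9.9
position: [0.5843, -0.0078, 0.1342]
tool_rot: [[0.404, 0.915, 0.001], [0.915, -0.404, 0.0], [0.0, 0.001, -1.0]]
ft_force: [1.9, 0.6, -2.7]
width: 0.289
```

```bash
python3 st.py
```

```text
9.9 yaw 66.18 F [ 1.9  0.6 -2.7] T [ 0.147 -0.332  0.298] jt7 0.928 q7 54.5 w 24.6 p [ 0.5843 -0.0078  0.1342]
```

Emit:
send_rows(
  moves="0 0 0 0 0 -0.05 -0.6;0 0 0 0 0 -0.1 -0.6;0 0 0 0 0 -0.15 -0.6;0 0 0 0 0 -0.2 -0.6;0 0 0 0 0 -0.25 -0.6",
)

```text
time_s: 10.32
position: [0.5842, -0.008, 0.1342]
tool_rot: [[0.618, 0.786, 0.001], [0.786, -0.618, -0.0], [0.0, 0.001, -1.0]]
ft_force: [-0.4, -0.3, -2.9]
width: 0.294
```

```bash
python3 st.py
```

```text
10.3167 yaw 51.86 F [-0.4 -0.3 -2.9] T [ 0.006 -0.251  0.419] jt7 0.769 q7 40.8 w 25.0 p [ 0.5842 -0.008   0.1342]
```

Emit:
send_rows(
  moves="0 0 0 0 0 -0.08 -0.6;0 0 0 0 0 -0.16 -0.6;0 0 0 0 0 -0.24 -0.6;0 0 0 0 0 -0.32 -0.6;0 0 0 0 0 -0.4 -0.6;0 0 0 0 0 -0.48 -0.6;0 0 0 0 0 -0.56 -0.6;0 0 0 0 0 -0.64 -0.6;0 0 0 0 0 -0.7 -0.6",
)

```text
time_s: 11.07
position: [0.5838, -0.0083, 0.1342]
tool_rot: [[0.979, 0.202, -0.0], [0.202, -0.979, -0.001], [-0.0, 0.001, -1.0]]
ft_force: [-2.5, -0.6, -1.5]
width: 0.296
```

```bash
python3 st.py
```

```text
11.0667 yaw 11.65 F [-2.5 -0.6 -1.5] T [-0.36   0.265  0.423] jt7 0.564 q7 2.2 w 25.1 p [ 0.5838 -0.0083  0.1342]
```

Emit:
send_rows(
  moves="0 0 0 0 0 -0.1 -0.6;0 0 0 0 0 -0.2 -0.6;0 0 0 0 0 -0.3 -0.6;0 0 0 0 0 -0.4 -0.6;0 0 0 0 0 -0.5 -0.6;0 0 0 0 0 -0.6 -0.6;0 0 0 0 0 -0.68 -0.6;0 0 0 0 0 -0.74 -0.6",
)

```text
time_s: 11.73
position: [0.5831, -0.0084, 0.1342]
tool_rot: [[0.859, -0.511, -0.002], [-0.511, -0.859, -0.001], [-0.001, 0.002, -1.0]]
ft_force: [-4.4, -1.4, 1.1]
width: 0.292
```

```bash
python3 st.py
```

```text
11.7333 yaw -30.76 F [-4.4 -1.4  1.1] T [-0.438  0.94   0.528] jt7 0.443 q7 -38.6 w 24.8 p [ 0.5831 -0.0084  0.1342]
```

Emit:
send_rows(
  moves="0 0 0 0 0 0 -0.6;0 0 0 0 0 0 -0.6;0 0 0 0 0 0 -0.6",
)

```text
time_s: 11.98
position: [0.5832, -0.0083, 0.1342]
tool_rot: [[0.861, -0.508, -0.002], [-0.508, -0.861, -0.0], [-0.001, 0.001, -1.0]]
ft_force: [-5.2, 0.4, 2.3]
width: 0.296
```

```bash
python3 st.py
```

```text
11.9833 yaw -30.52 F [-5.2  0.4  2.3] T [-0.377  1.023 -0.082] jt7 0.04 q7 -38.3 w 25.1 p [ 0.5832 -0.0083  0.1342]
```

Emit:
send_rows(
  moves="0 0 0 0 0 0 0.2;0 0 0 0 0 0 1;0 0 0 0 0 0 1;0 0 0 0 0 0 1;0 0 0.03 0 0 0 1;0 0 0.06 0 0 0 1;0 0 0.09 0 0 0 1;0 0 0.11 0 0 0 1;0 0 0.11 0 0 0 1;0 0 0.11 0 0 0 1",
)

```text
time_s: 12.82
position: [0.5848, -0.008, 0.2452]
tool_rot: [[0.861, -0.508, 0.003], [-0.508, -0.861, -0.0], [0.003, -0.001, -1.0]]
ft_force: [-0.9, 0.3, -0.5]
width: 0.998
```

```bash
python3 st.py; python3 - <<'E'
from h import *
b=vision.camera("side")[:,:,::-1]
B=cv2.resize(b[180:320,270:430],None,fx=4,fy=4,interpolation=cv2.INTER_CUBIC)
cv2.imwrite("pics/end.png",B)
E
```

```text
12.8167 yaw -30.54 F [-0.9  0.3 -0.5] T [ 0.032 -0.011  0.015] jt7 0.022 q7 -37.1 w 84.8 p [ 0.5848 -0.008   0.2452]
```

View pics/end.png

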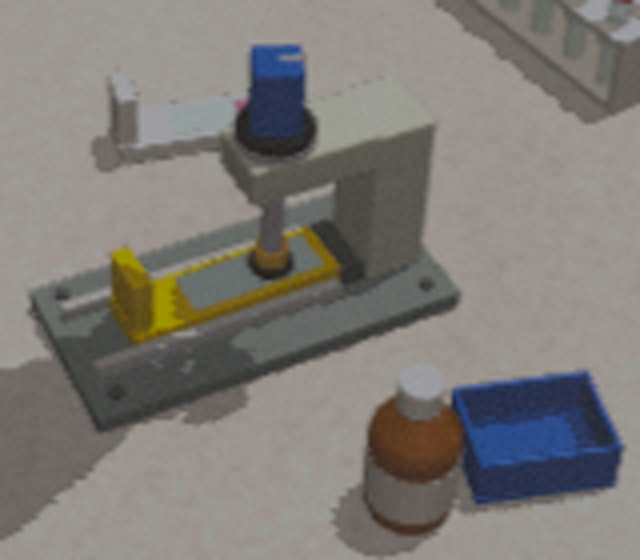

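The side picture shows the cassette home at the stop, around pixel (340,255). The pad is on the glass at (270,262), the knob is released, and the bottle and box have not moved. Handing in.

```bash
python3 -c "
from station import sign_off
print(sign_off())"
```

```text
the job is handed in; nothing more can be done
None
```

The cassette is home, the pad is tightened about a quarter turn past first touch, and the knob is released. I handed the job in at about 13 s; it gave no verdict.

- **Cassette:** I gripped the tab by its sides and pushed about 50 mm until it was stiff against the stop (15 N, tool at the expected home position). The end picture shows it still at the stop.
- **Knob:** I turned it clockwise in one grip. The torque held at 0.26–0.30 N m, then stepped to 0.42 N m between tool yaw 66° and 52°. I took the touch as 59° ± 7° and stopped at -31°, which is 83–97° past touch. By the given figures that means about 84 N on the pad, though I had no direct reading of that force.
- **Last checks:** The final moving torque was 0.53 N m, slightly above the 0.48 N m expected and a little more than the scatter of the earlier readings. After letting go, the end picture shows the pad on the glass. The bottle, blue box and spare cassette look unmoved; I judged this by eye and did not measure it.
- **Disagreement:** Estimates of the knob's starting angle from the pictures differed by about 14°. I used a middle value, and the grip seated on the flats: the opening read 25 mm on the 26 mm head.

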